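# Reset the tripped breaker

## Robot

A 6-joint arm with a two-finger parallel gripper is mounted at the origin on the work surface. World frame = base frame: x ahead of the robot, y to its left, z up, the work surface at z = 0. Lengths are in m, angles in rad, forces in N, time in s.
With the tool pointing down it reaches from about 0.35 to 0.775 m from the base axis. Payload 5.5 kg.
Tool frame: the origin (TCP) lies midway between the tips of the shut fingers; the grasp point (between the pads) lies 19 mm behind it; z points along the fingers, y is the line along which they close (so a half turn about z gives the same grasp; the last joint's range is limited). The gripper opens to 85 mm and grips with 20 to 120 N. Pads are 22 mm wide; open, the fingers measure 114 mm over their backs; the gripper's body (76 mm by 85 mm) begins 54 mm behind the grasp point. The pads swing forward as they close: fully open they stand 13 mm farther back than shut.
Start: joints at [-1.421, 0.313, 0.046, 1.304, 0, 1.431], TCP at [0.164, -0.551, 0.231] pointing down, gripper open.
Joint ranges: [-2.76, 2.76], [-0.86, 1.69], [-1.03, 1.26], [-2.2, 2.34], [-1.47, 1.5], [-3.14, 3.14]. Speed limits (rad/s): [2.57, 2.57, 3.14, 3.14, 3.14, 3.14].

## Interface

Orientations are given as a unit quaternion [w, x, y, z].
In Python, from workcell import telemetry, imaging, env gives the robot as it stands. The module is installed in compiled form; this text tells all that it offers.
- The arm moves only by the tool step_arm, never from a script. Its argument "moves" is a list of rows, each a list of 3 entries, a list of its own where there are three numbers: the shift along the tool's x, y, z in mm, then the turn, a rotation vector about the tool's x, y, z in rad, then the finger opening in mm, from 0 to 85.4. A call has 1 to 8 rows; each row is the pose to reach, as a shift and turn from the pose commanded when the call began, along the tool's axes at that moment; what a row does not reach only later rows make up. A row lasts 1/12 s, in which the tool goes at most 41.7 mm and 7.16 degrees, less where a joint would pass 70% of its speed; a pose out of reach is approached as far as the arm can. A call with a gripper value outside its range is refused whole. The fingers move at their own pace and stop on an object; "grip_force" is the grip in N (left out, the last holds). Time passes only in rows, so rows that repeat a pose let the fingers close. It gives the time, the measured TCP pose, the force, the opening and the grip force at its end, in the units of the state.
- telemetry.get_state(): the state, without advancing time (a new reading comes with each control period).
- imaging.read_camera(name): name is "scene" or "top" or "wrist"; returns the picture (384x512x3 uint8, red, green, blue); there is no depth.
- imaging.camera_params(name): a dict with "camera_matrix" (3x3 intrinsics, pixels), "pose" (4x4, takes a point from camera to world coordinates). Camera axes: x right, y up, looking along -z (the intrinsics and any distortion apply to the point x, -y, -z); pixel columns grow to the right and rows downward; lengths in m; the calibration is good to about 2 mm. A picture is of the moment at which its call begins: read the wrist's pose just before it. camera_params takes no time and is no camera call; for the wrist camera it gives the pose at the moment of the call.
- env.hand_in(): hands the job in; it is judged then, once.
The state is a dict: "clock": time; "joint_pos": joint angles; "qvel": joint speeds; "tau": joint torques, N m; "tcp_pos": TCP position; "orientation": TCP orientation; "wrist_force": force on the tool from outside, world axes, zero at the start; "ft_torque": the same for the moment, N m; "finger_gap": finger opening in m; "grip_force": force on a finger pad.
Only numpy, scipy, OpenCV 4.12 (cv2) and the standard library are available. Lean on these libraries where they do the work, as an engineer would, in place of code of your own. Each camera call takes 0.05 s, during which the arm holds its last target. There are 200 camera calls.

## Task

One of the three smaller circuit breakers on the black mounting plate has tripped: its lever stands upright, halfway, while all the others lean away from the robot, which is on. Reset it as an electrician does, with gentle pushes of the fingertips on the lever: first towards the robot until it snaps fully to off, then away until it snaps fully to on, and withdraw. Leave the other breakers and the loose things on and around the plate alone.

Things in the scene. Friction and masses are not known exactly. Their poses are not given: they have to be found in the camera images.
- plate: Black mounting plate, 340 (x) x 500 (y) x 4 mm, fixed on the bench, its place and angle vary. Origin: centre of its underside. Grey wiring ducts 40 mm wide, 44 mm high along both long edges, centred at x = +-145 mm. Four breakers in a row at x = 0, axes parallel to the plate's: the large one at y = +165 mm, the smaller ones at +55, -45, -145 mm.
- breaker_a: One of three identical smaller breakers, light grey, fixed to the plate; which place it has varies. Origin: centre of its underside, 4 mm above the bench; z up. 130 mm along x, 76 along y. Terminal ends 54 mm high; raised cover over the middle 86 mm of x, its top face 68 mm above the origin, the lever at the face's centre. +x is the lever's on side (far from the robot), -x its off side.
- breaker_b: One of three identical smaller breakers, light grey, fixed to the plate; which place it has varies. Origin: centre of its underside, 4 mm above the bench; z up. 130 mm along x, 76 along y. Terminal ends 54 mm high; raised cover over the middle 86 mm of x, its top face 68 mm above the origin, the lever at the face's centre. +x is the lever's on side (far from the robot), -x its off side.
- breaker_c: One of three identical smaller breakers, light grey, fixed to the plate; which place it has varies. Origin: centre of its underside, 4 mm above the bench; z up. 130 mm along x, 76 along y. Terminal ends 54 mm high; raised cover over the middle 86 mm of x, its top face 68 mm above the origin, the lever at the face's centre. +x is the lever's on side (far from the robot), -x its off side.
- breaker_main: The large incoming breaker, 160 mm along x, 105 mm along y, cover top face 72 mm above its origin (centre of its underside). Axes and lever as on the others; its lever is on.
- lever_a (a joint): Lever of breaker_a, rad: 0 fully off (leans 0.4 rad to breaker -x), 0.4 upright = tripped, 0.8 fully on (leans to +x). Pivot 25 mm below the face's centre, end 52 mm from the pivot (27 mm above the face when upright). Stays put from 0.24 to 0.56; past these a spring snaps it to that end and holds it. Push at its end: 2 to 3 N from the middle, 7 N to leave an end.
- tip_a (a point): Centre of the free end of the lever of breaker_a, moves with it. The lever is a straight black handle 13 mm thick (along breaker x) and 16 mm wide (along y). Neighbouring small breakers are 100 mm apart centre to centre, with 24 mm gaps.
- lever_b (a joint): Lever of breaker_b, rad: 0 fully off (leans 0.4 rad to breaker -x), 0.4 upright = tripped, 0.8 fully on (leans to +x). Pivot 25 mm below the face's centre, end 52 mm from the pivot (27 mm above the face when upright). Stays put from 0.24 to 0.56; past these a spring snaps it to that end and holds it. Push at its end: 2 to 3 N from the middle, 7 N to leave an end.
- tip_b (a point): Centre of the free end of the lever of breaker_b, moves with it. The lever is a straight black handle 13 mm thick (along breaker x) and 16 mm wide (along y). Neighbouring small breakers are 100 mm apart centre to centre, with 24 mm gaps.
- lever_c (a joint): Lever of breaker_c, rad: 0 fully off (leans 0.4 rad to breaker -x), 0.4 upright = tripped, 0.8 fully on (leans to +x). Pivot 25 mm below the face's centre, end 52 mm from the pivot (27 mm above the face when upright). Stays put from 0.24 to 0.56; past these a spring snaps it to that end and holds it. Push at its end: 2 to 3 N from the middle, 7 N to leave an end.
- tip_c (a point): Centre of the free end of the lever of breaker_c, moves with it. The lever is a straight black handle 13 mm thick (along breaker x) and 16 mm wide (along y). Neighbouring small breakers are 100 mm apart centre to centre, with 24 mm gaps.
- lever_main (a joint): Lever of breaker_main, rad: 0 fully off (leans 0.4 rad to breaker -x), 0.4 upright = tripped, 0.8 fully on (leans to +x). Pivot 25 mm below the face's centre, end 52 mm from the pivot (27 mm above the face when upright). Stays put from 0.24 to 0.56; past these a spring snaps it to that end and holds it. Push at its end: 2 to 3 N from the middle, 7 N to leave an end.
- tip_main (a point): Centre of the free end of the lever of breaker_main, moves with it. The lever is a straight black handle 13 mm thick (along breaker x) and 16 mm wide (along y). Neighbouring small breakers are 100 mm apart centre to centre, with 24 mm gaps.
- pillar: Loose plain steel stand-off pillar, 20 mm diameter, 63 mm high with a thinner stud at the top, standing upright on the plate in front of the breakers. Origin: centre of its foot.
- shroud: Loose grey terminal shroud (a comb-shaped plastic cover), 76 x 30 x 25 mm, lying on the plate at the end of the row, on the -y side. Origin: centre of its underside.
- tape: Loose roll of black tape, 68 mm across, 19 mm high, lying flat on the bench to the left of the plate. Origin: centre of its underside.
- meter: Loose black and grey hand multimeter, 180 x 85 x 43 mm, lying on the green cutting mat to the right of the plate. Origin: centre of its underside.

How it is judged:
On the way, in this order (a step that is already met when the one before it is completed fails the run):
1. the tripped breaker's lever is pushed fully to off (within 0.07 rad) (value of joint lever_a below 0.07 rad), for 0.2 s.
2. the same lever is then pushed fully to on (within 0.07 rad) (value of joint lever_a above 0.73 rad), for 0.2 s.
At the end, for the whole second after the job is handed in: All four levers are fully on (within 0.07 rad of the end, 0.8), the reset one at rest, and the pillar, shroud, tape roll and multimeter are within 10 mm of where they were (value of joint each of lever_a, lever_b, lever_c, lever_main above 0.73 rad and velocity of joint lever_a below 0.05 rad/s and distance of each of pillar, shroud, tape, meter from where it was at the start of the episode below 0.01 m); the robot touches nothing.
It fails at once if another breaker is touched with more than 2 N (contact force between any of breaker_b, breaker_c, breaker_main and the fingers above 2 N or contact force between any of breaker_b, breaker_c, breaker_main and the arm above 2 N).
It fails at once if another breaker's lever leaves its on end (value of joint any of lever_b, lever_c, lever_main below 0.7 rad).
It fails at once if the tripped breaker is pushed harder than 35 N, or with another part than the fingers (contact force between breaker_a and the fingers above 35 N or contact force between breaker_a and the arm above 5 N).
It fails at once if the pillar, shroud, tape roll or multimeter is shifted, lifted or carried more than 10 mm (distance of any of pillar, shroud, tape, meter from where it was at the start of the episode above 0.01 m).
It also fails if it takes over 45 s, if anything falls off the work surface, if the arm or the gripper's body presses on something with over 40 N, if the wrist force passes 120 N, or if a joint passes its speed limit or range.

## Working session

There is one attempt and no reset: what is moved stays moved. The work goes in short steps, Python scripts to look and compute and a tool call to move; the robot and the scene stay as the last step left them, time stands still between calls to the robot, and variables do not carry over. Pictures are saved under pics/ and viewed, at most 10 in all, crops included, and the job is handed in when it is done.

Besides the shell and the picture viewer there is one more tool, called after ">>>" in YAML: its name, and indented under it one key for each argument. step_arm: Moves the arm, as the interface text tells. Its arguments: {"type":"object","properties":{"moves":{"type":"array"},"grip_force":{"type":"number"}},"required":["moves"]}

```bash
mkdir -p pics; python3 - <<'E'
from workcell import telemetry, imaging
import cv2,numpy as np
for n in ("top","scene"):
    im=imaging.read_camera(n); cv2.imwrite(f"pics/{n}0.png",cv2.resize(im[:,:,::-1],(800,600),interpolation=cv2.INTER_CUBIC)); np.save(n+"0.npy",im)
    p=imaging.camera_params(n); print(n,{k:np.round(v,4).tolist() if not isinstance(v,str) else v for k,v in p.items()})
s=telemetry.get_state(); print(s)
E
```

```text
top {'camera_matrix': [[377.6112, 0.0, 259.9171], [0.0, 377.6112, 184.3615], [0.0, 0.0, 1.0]], 'pose': [[0.0064, 0.9958, -0.0911, 0.4328], [-1.0, 0.0061, -0.0037, 0.0059], [-0.0032, 0.0912, 0.9958, 1.3487], [0.0, 0.0, 0.0, 1.0]]}
scene {'camera_matrix': [[385.1848, 0.0, 259.4961], [0.0, 385.1848, 185.9432], [0.0, 0.0, 1.0]], 'pose': [[0.7824, -0.4996, 0.3717, 0.9616], [0.6225, 0.6107, -0.4894, -0.546], [0.0175, 0.6143, 0.7889, 0.9298], [0.0, 0.0, 0.0, 1.0]]}
{'clock': 0.1, 'joint_pos': array([-1.42063300e+00,  3.13926138e-01,  4.51039121e-02,  1.30361056e+00,
       -1.23726181e-05,  1.43122168e+00]), 'qvel': array([ 0.00045358, -0.00192871,  0.00142825, -0.00153157,  0.00176432,
       -0.00276642]), 'tau': array([ 1.97211666e-03, -4.81724274e+01,  2.99243975e+01,  1.27522746e-02,
       -2.22348986e-04,  9.82063113e-06]), 'tcp_pos': array([ 0.16421062, -0.55057903,  0.2305022 ]), 'orientation': array([-8.18186889e-04,  9.89524496e-01,  1.44362745e-01, -1.05181963e-05]), 'wrist_force': array([-0.22216702, -0.77554323, -0.44327924]), 'ft_torque': array([ 0.01543333,  0.07289692, -0.02351035]), 'grip_force': 0.0, 'finger_gap': 0.08528642134948743}
```

View pics/top0.png

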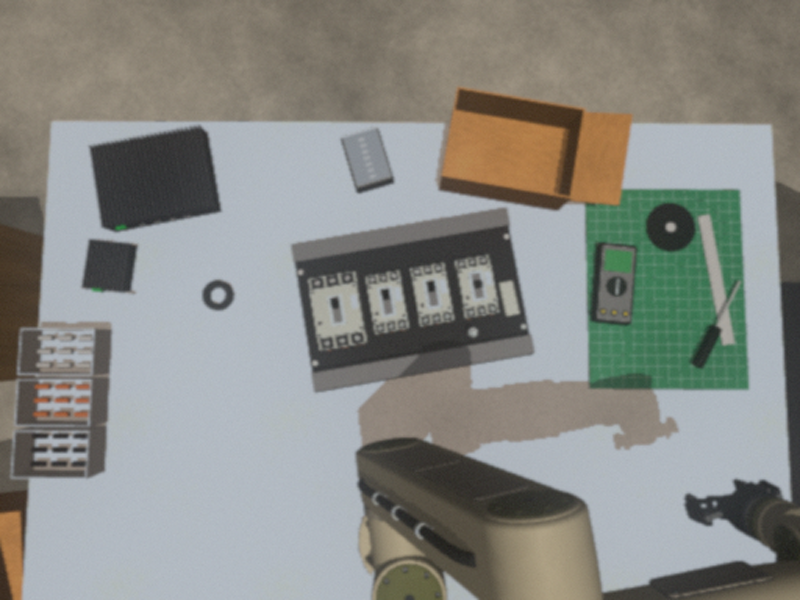

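View pics/scene0.png

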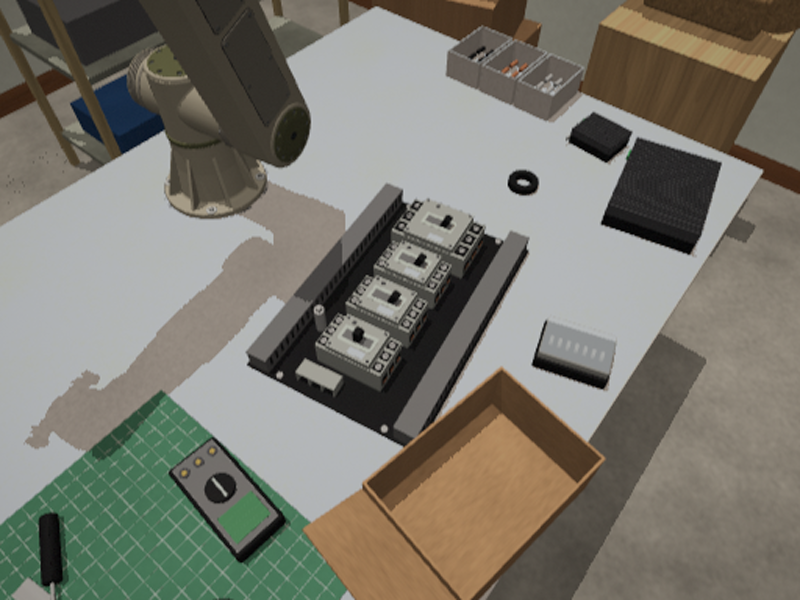

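The tripped one looks like the breaker at the −y end (top view about 478,285; scene about 357,335), with the pillar in front of it at (473,332). Next I'll measure this.

```bash
cat >h.py <<'E'
import numpy as np,cv2
from workcell import imaging
def ray(n,uv,P=None):
    P=P or imaging.camera_params(n);K=P["camera_matrix"];T=np.array(P["pose"])
    d=np.linalg.inv(K)@[uv[0],uv[1],1]; return T[:3,3],T[:3,:3]@(d*[1,-1,-1])
def onz(n,uv,z,P=None):
    o,d=ray(n,uv,P); return o+d*(z-o[2])/d[2]
def tri(a,b):
    (o1,d1),(o2,d2)=a,b
    s=np.linalg.lstsq(np.c_[d1,-d2],o2-o1,rcond=None)[0]
    p,q=o1+d1*s[0],o2+d2*s[1]; return (p+q)/2,np.linalg.norm(p-q)
def pix(n,p,P=None):
    P=P or imaging.camera_params(n);T=np.array(P["pose"]);c=T[:3,:3].T@(np.array(p)-T[:3,3]);c=c*[1,-1,-1]
    q=P["camera_matrix"]@c;return q[:2]/q[2]
E
python3 - <<'E'
from h import *
s=512/800
c=[np.array(p)*s for p in [(292,245),(507,209),(533,352),(315,390)]]
w=[onz("top",p,0.048) for p in c]
for p in w: print(np.round(p,4))
print([round(float(np.linalg.norm(w[i]-w[(i+1)%4])),4) for i in range(4)])
cen=np.mean(w,0); 
ay=(w[0]-w[1])+(w[3]-w[2]); ay/=np.linalg.norm(ay); ax=np.array([ay[1],-ay[0],0]); print("cen",cen,"yaw",np.arctan2(ax[1],ax[0]))
for y in (.165,.055,-.045,-.145):
    p=cen+ay*y
    for z,o in ((.072,0),(.099,0),(.095,.02)):
        p2=p+ax*o;p2[2]=z; print(y,z,o,p2.round(3),"top",pix("top",p2).round(1),"scene",pix("scene",p2).round(1))
t=np.load("top0.npy")[115:260,180:350];cv2.imwrite("pics/tc.png",cv2.resize(t[:,:,::-1],None,fx=4,fy=4,interpolation=cv2.INTER_CUBIC))
t=np.load("scene0.npy")[110:290,155:345];cv2.imwrite("pics/sc.png",cv2.resize(t[:,:,::-1],None,fx=3.3,fy=3.3,interpolation=cv2.INTER_CUBIC))
E
```

```text
[0.6467 0.2659 0.048 ]
[ 0.7311 -0.214   0.048 ]
[ 0.4129 -0.268   0.048 ]
[0.3275 0.2081 0.048 ]
[0.4873, 0.3227, 0.4837, 0.3245]
cen [ 0.52953715 -0.00199753  0.048     ] yaw 0.17578958598718003
0.165 0.072 0 [0.501 0.16  0.072] top [215.6 198.5] scene [280.2 142.5]
0.165 0.099 0 [0.501 0.16  0.099] top [214.6 198.1] scene [280.7 136.2]
0.165 0.095 0.02 [0.52  0.164 0.095] top [213.8 192.2] scene [286.6 139.5]
0.055 0.072 0 [0.52  0.052 0.072] top [247.6 193. ] scene [263.5 165.9]
0.055 0.099 0 [0.52  0.052 0.099] top [247.3 192.5] scene [263.8 159.8]
0.055 0.095 0.02 [0.54  0.056 0.095] top [246.4 186.6] scene [269.8 163.2]
-0.045 0.072 0 [ 0.537 -0.046  0.072] top [276.7 188.1] scene [246.7 189.5]
-0.045 0.099 0 [ 0.537 -0.046  0.099] top [277.  187.4] scene [246.6 183.5]
-0.045 0.095 0.02 [ 0.557 -0.043  0.095] top [276.  181.6] scene [253.  187.2]
-0.145 0.072 0 [ 0.555 -0.145  0.072] top [305.7 183.1] scene [228.1 215.5]
-0.145 0.099 0 [ 0.555 -0.145  0.099] top [306.7 182.3] scene [227.7 209.8]
-0.145 0.095 0.02 [ 0.575 -0.141  0.095] top [305.5 176.6] scene [234.3 213.8]
```

View pics/tc.png

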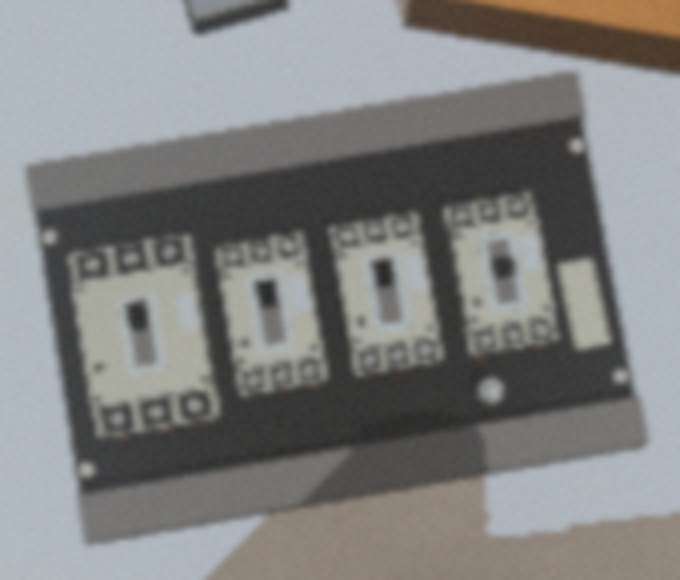

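View pics/sc.png

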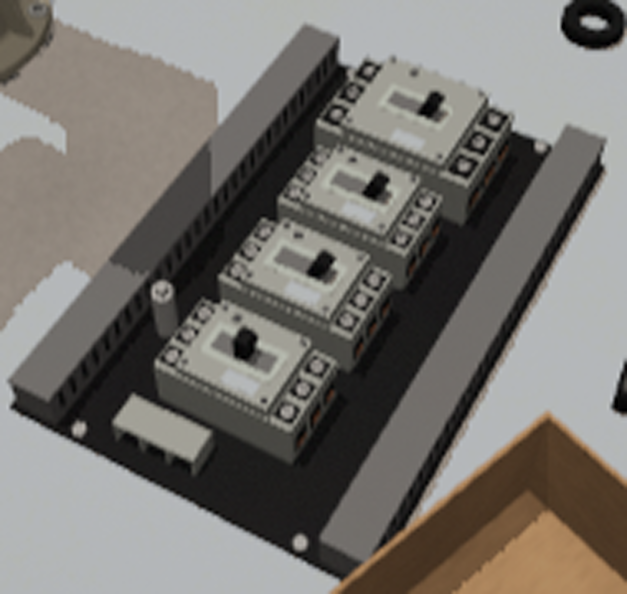

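Top crop: three levers lean to +x and the right-hand one, at crop (503,264), is mid-slot. The scene crop agrees: it stands upright at crop (245,340), with its tip near full-frame pixel (229.6,210), close to the projected y = −145 mm place. I'll move above its +x side with the fingers shut.

>>> step_arm:
  moves:
    - [[535,-272,0],[0,0,0.114],0]
    - [[535,-272,0],[0,0,0.114],0]
    - [[535,-272,0],[0,0,0.114],0]
    - [[535,-272,0],[0,0,0.114],0]
    - [[535,-272,0],[0,0,0.114],0]
    - [[535,-272,0],[0,0,0.114],0]
    - [[535,-272,0],[0,0,0.114],0]
    - [[535,-272,0],[0,0,0.114],0]
  grip_force: 20

```text
clock: 0.77
tcp_pos: [0.4068, -0.3195, 0.2311]
orientation: [-0.0, 0.996, 0.088, -0.0]
wrist_force: [0.3, -0.2, 1.2]
finger_gap: 0.0001
grip_force: 0.0
```

>>> step_arm:
  moves:
    - [[221,-146,40],[0,0,0],0]
    - [[221,-146,40],[0,0,0],0]
    - [[221,-146,40],[0,0,0],0]
    - [[221,-146,40],[0,0,0],0]
    - [[221,-146,40],[0,0,0],0]
    - [[221,-146,40],[0,0,0],0]
    - [[221,-146,40],[0,0,0],0]
    - [[221,-146,40],[0,0,0],0]

```text
clock: 1.43
tcp_pos: [0.5998, -0.1353, 0.1893]
orientation: [-0.001, 0.996, 0.09, -0.001]
wrist_force: [1.2, 0.2, -1.0]
finger_gap: 0.0001
grip_force: 0.0
```

```bash
python3 - <<'E'
from h import *
from workcell import telemetry
P=imaging.camera_params("wrist"); im=imaging.read_camera("wrist"); np.save("w1.npy",im)
import pickle; pickle.dump(P,open("w1.pkl","wb"))
print(telemetry.get_state()["tcp_pos"],np.round(P["pose"],3).tolist(),np.round(P["camera_matrix"],1).tolist())
ax=np.array([.9845,.1755,0]);B=np.array([.555,-.145,0])
for z,o in ((.072,0),(.099,0),(.072,.043),(.072,-.043)):
    p=B+ax*o;p[2]=z;print(z,o,pix("wrist",p,P))
print(tri(ray("top",(305.8,180.8)),ray("scene",(229.6,209.8))))
cv2.imwrite("pics/w1.png",cv2.resize(im[:,:,::-1],(800,600)))
E
```

```text
[ 0.59846756 -0.13693082  0.1897868 ] [[0.18, 0.935, 0.305, 0.679], [-0.984, 0.171, 0.054, -0.122], [-0.001, -0.31, 0.951, 0.332], [0.0, 0.0, 0.0, 1.0]] [[338.7, 0.0, 257.5], [0.0, 338.7, 188.9], [0.0, 0.0, 1.0]]
0.072 0 [258.19824035 234.83577658]
0.099 0 [258.21953237 250.21532881]
0.072 0.043 [258.45087447 186.38454626]
0.072 -0.043 [257.96804682 278.98325746]
(array([ 0.55963637, -0.14192302,  0.10022558]), np.float64(0.0006644478311617441))
```

View pics/w1.png

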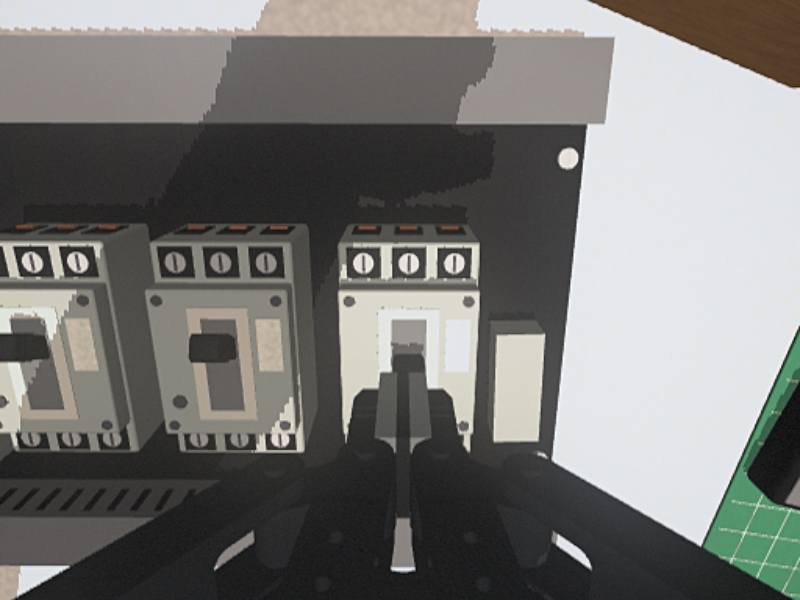

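The wrist view shows the tripped lever at (408,360), just ahead of the fingertips at (404,375). The cover edge is at row 288, columns 339–479, so the breaker sits about 1.5 mm further +x and 2–3 mm further −y than estimated. I'll descend beside the lever.

>>> step_arm:
  moves:
    - [[3,2,35],[0,0,0],0]
    - [[3,2,70],[0,0,0],0]
    - [[3,2,95],[0,0,0],0]
    - [[3,2,107],[0,0,0],0]
    - [[3,2,107],[0,0,0],0]
    - [[3,2,107],[0,0,0],0]

```text
clock: 1.98
tcp_pos: [0.6, -0.1413, 0.0839]
orientation: [-0.0, 0.996, 0.087, -0.001]
wrist_force: [0.3, 0.3, 1.1]
finger_gap: 0.0002
grip_force: 0.0
```

>>> step_arm:
  moves:
    - [[-8,0,0],[0,0,0],0]
    - [[-16,0,0],[0,0,0],0]
    - [[-22,0,0],[0,0,0],0]
    - [[-26,0,0],[0,0,0],0]
    - [[-28,0,0],[0,0,0],0]
    - [[-30,0,0],[0,0,0],0]

```text
clock: 2.48
tcp_pos: [0.5728, -0.146, 0.0856]
orientation: [0.0, 0.996, 0.088, 0.002]
wrist_force: [2.4, 0.3, 2.3]
finger_gap: -0.0001
grip_force: 1.3
```

>>> step_arm:
  moves:
    - [[-2,0,2],[0,0,0],0]
    - [[-4,0,2],[0,0,0],0]
    - [[-6,0,2],[0,0,0],0]
    - [[-7,0,2],[0,0,0],0]
    - [[-8,0,2],[0,0,0],0]
    - [[-8,0,2],[0,0,0],0]

```text
clock: 2.98
tcp_pos: [0.5631, -0.147, 0.0818]
orientation: [-0.0, 0.996, 0.088, -0.001]
wrist_force: [-0.3, -0.1, -1.3]
finger_gap: 0.0
grip_force: 0.0
```

The contact force has dropped to zero, which fits a snap to off. I'll lift clear and check.

>>> step_arm:
  moves:
    - [[6,0,0],[0,0,0],0]
    - [[6,0,-30],[0,0,0],0]
    - [[6,0,-60],[0,0,0],0]
    - [[20,0,-90],[0,0,0],0]
    - [[40,0,-100],[0,0,0],0]
    - [[40,0,-100],[0,0,0],0]

```text
clock: 3.48
tcp_pos: [0.6083, -0.1405, 0.1863]
orientation: [0.002, 0.996, 0.088, 0.004]
wrist_force: [0.3, -0.7, -0.1]
finger_gap: 0.0002
grip_force: 0.0
```

```bash
python3 - <<'E'
from h import *
a=imaging.read_camera("wrist");b=imaging.read_camera("scene")[110:290,155:345]
a=cv2.resize(a[130:330,160:360],(400,400));b=cv2.resize(b,(400,400))
cv2.imwrite("pics/c2.png",np.hstack([a,b])[:,:,::-1])
E
```

```text
(no output)
```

View pics/c2.png

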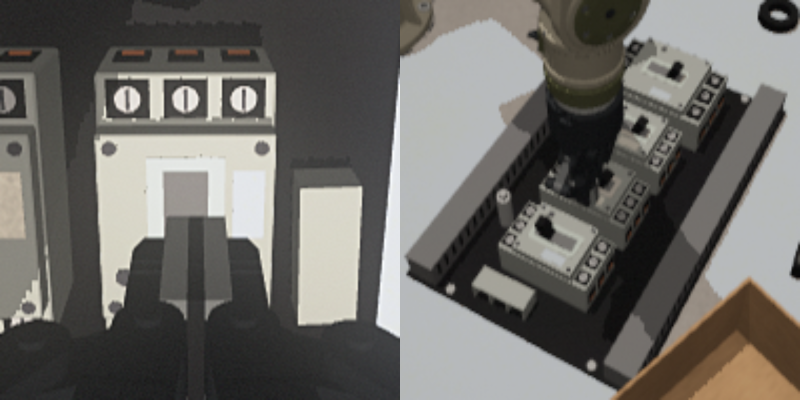

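In the scene half the lever leans to the −x end at (545,228), so it is fully off. Before descending on the −x side I'll check the pillar's place and height.

```bash
python3 - <<'E'
from h import *
p,e=tri(ray("top",(302.5,212.3)),ray("scene",(155+163/3.3,110+287/3.3)));print(p,e)
ax=np.array([.9845,.1755,0]);ay=np.array([-.1755,.9845,0]);d=p-[.5565,-.148,0];print(d@ax,d@ay)
from workcell import telemetry;t=telemetry.get_state()["tcp_pos"];d=t-[.5565,-.148,0];print(t,d@ax,d@ay)
E
```

```text
[ 0.45642991 -0.13449052  0.05969161] 0.0007330233423696995
-0.09614809136503101 0.030862388450396874
[ 0.60407383 -0.13998187  0.18236622] 0.04824361421275592 -0.0004553550870195472
```

The pillar is 96 mm out and 31 mm to the side, and no taller than 67 mm, so it's clear. I'll cross over high and descend on the −x side.

>>> step_arm:
  moves:
    - [[-35,0,0],[0,0,0],0]
    - [[-70,0,0],[0,0,0],0]
    - [[-102,0,0],[0,0,0],0]
    - [[-102,0,30],[0,0,0],0]
    - [[-102,0,65],[0,0,0],0]
    - [[-102,0,90],[0,0,0],0]
    - [[-102,0,99],[0,0,0],0]
    - [[-102,0,99],[0,0,0],0]

```text
clock: 4.25
tcp_pos: [0.4996, -0.1566, 0.08]
orientation: [-0.002, 0.996, 0.088, -0.003]
wrist_force: [-0.7, 0.1, 0.0]
finger_gap: -0.0001
grip_force: 0.0
```

>>> step_arm:
  moves:
    - [[5,0,0],[0,0,0],0]
    - [[10,0,0],[0,0,0],0]
    - [[14,0,0],[0,0,0],0]
    - [[18,0,0],[0,0,0],0]
    - [[21,0,0],[0,0,0],0]
    - [[21,0,0],[0,0,0],0]

```text
clock: 4.75
tcp_pos: [0.5219, -0.1549, 0.0844]
orientation: [0.001, 0.996, 0.088, -0.002]
wrist_force: [-9.0, -2.9, 7.7]
finger_gap: 0.0001
grip_force: 4.9
```

>>> step_arm:
  moves:
    - [[4,0,0],[0,0,0],0]
    - [[8,0,0],[0,0,0],0]
    - [[12,0,0],[0,0,0],0]
    - [[16,0,0],[0,0,0],0]
    - [[20,0,0],[0,0,0],0]
    - [[20,0,0],[0,0,0],0]

```text
clock: 5.25
tcp_pos: [0.545, -0.1508, 0.084]
orientation: [0.0, 0.996, 0.088, 0.001]
wrist_force: [-0.4, -0.3, 0.3]
finger_gap: 0.0002
grip_force: 0.0
```

>>> step_arm:
  moves:
    - [[2,0,0],[0,0,0],0]
    - [[4,0,0],[0,0,0],0]
    - [[6,0,0],[0,0,0],0]
    - [[7,0,0],[0,0,0],0]
    - [[7,0,0],[0,0,0],0]

```text
clock: 5.67
tcp_pos: [0.5504, -0.1495, 0.0832]
orientation: [0.0, 0.996, 0.088, 0.0]
wrist_force: [-0.9, 0.5, 0.4]
finger_gap: 0.0003
grip_force: 0.0
```

The lever is free again, so it should have snapped to on. I'll back off, lift, and retract towards the robot so I can see it.

>>> step_arm:
  moves:
    - [[-8,0,0],[0,0,0],0]
    - [[-8,0,-35],[0,0,0],0]
    - [[-8,0,-70],[0,0,0],0]
    - [[-8,0,-110],[0,0,0],0]
    - [[-50,0,-120],[0,0,0],0]
    - [[-85,0,-120],[0,0,0],0]
    - [[-85,0,-120],[0,0,0],0]
    - [[-85,0,-120],[0,0,0],0]

```text
clock: 6.33
tcp_pos: [0.4642, -0.1644, 0.2037]
orientation: [0.0, 0.996, 0.087, -0.0]
wrist_force: [0.1, -1.0, -0.1]
finger_gap: 0.0
grip_force: 0.0
```

```bash
python3 - <<'E'
from h import *
a=imaging.read_camera("wrist");b=imaging.read_camera("scene")[110:290,155:345]
a=cv2.resize(a,(400,400));b=cv2.resize(b,(400,400))
cv2.imwrite("pics/c3.png",np.hstack([a,b])[:,:,::-1])
E
```

```text
(no output)
```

View pics/c3.png

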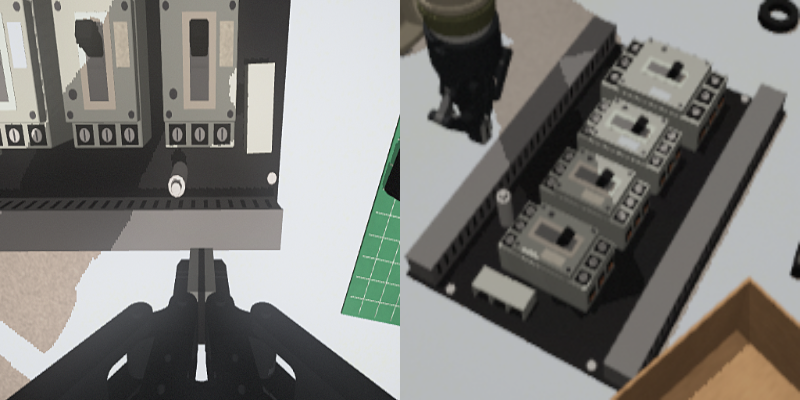

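The scene half shows all four levers leaning to +x, with the reset one at (567,237). The pillar (505,197) and shroud (503,290) haven't moved, and the arm is clear.

```bash
python3 -c "
from workcell import env
print(env.hand_in())"
```

```text
the job is handed in; nothing more can be done
None
```

I reset the tripped breaker at the −y end of the row, pushing its lever to off and then to on. The last pictures show all four levers on, the pillar and shroud where they were and the arm clear; I handed the job in without seeing a verdict.

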